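Roll a film reel up into the bench stand and drop the hold-down arm on it

TASK

The yellow-ended reel of film is lying in the tray of the bench reel stand. With the fingertips, push it up the sloped gutter until it drops into the cradle between the skate wheels in front of the back plate, and let go of it there; then, from behind, push the raised hold-down arm over so that it comes down onto the reel and keeps it from rolling back. Do not grip or lift the reel, and leave the other things on the bench where they are.

Things in the scene. Friction and masses are not known exactly. Their poses are not given: they have to be found in the camera images.
- stand: Blue and bare-steel bench reel stand, fixed. Origin on the bench (z 0); x points uphill along the lane, y across, z up; may be turned. Lane 106 mm wide inside; side flanges 22 mm high. Along x: toe lip at -200 (top z 50 mm), level tray to -40 with floor at z 30, ramp to 115 rising to z 63 (12 degrees), cradle, back plate face at 200 (top z 130).
- seat (a point): Where the reel's centre lies when seated: stand x 153, y 0, z 105 mm. Cradle: two axles of free-turning black skate wheels, radius 12 mm, at stand x 128 and 178, z 54 mm. The reel climbs over the lower wheels (centre up to z 111 mm at x 128), then drops in by itself; let go sooner, it rolls back. Side cheeks there are 115 mm wide outside, up to z 88 mm.
- reel_center (a point): Centre of the loose reel of film, about 0.3 kg: pale wound core 44 mm in diameter between two yellow end discs, 90 mm in diameter and 10 mm thick; 100 mm long overall, 80 mm between the discs. Its axis lies across the lane; it rolls on the discs. Starts in the level tray, centre at z 75 mm. Pushed on the wound core it rolls freely; pushed on the disc rims it tends to jam.
- hold_arm (a joint): Hinge of the hold-down arm (rad). 0 = raised, leaning 15 degrees back (uphill) past upright, on its stop; grows as it swings forward (downhill). Upright at 0.26; beyond that it falls slowly, in a second or two, by its own 0.22 kg. About 1.39 on a seated reel; far stop 1.75 with no reel. Pivot at stand x 215, z 125 mm. Less than 3 N pushes it over.
- cross_bar (a point): Centre of the orange cross bar at the arm's free end: 20 mm in diameter, 104 mm long, across the lane, 79 mm from the pivot. Raised: stand x 235, z 202 mm. Two flat side straps 123 mm apart carry it, open between them. Nothing stands within 60 mm behind (uphill of) the raised bar.
- tape: Bystander: amber roll of tape lying flat, 96 mm across, 48 mm high; origin at the centre of its underside.
- coupling: Bystander: grey pipe coupling standing on end, 60 mm across, 64 mm high; origin at the centre of its underside.
- end_cap: Bystander: white round end cap lying flat, 66 mm across, 24 mm high; origin at the centre of its underside.
- label_box: Bystander: small cardboard box, 75 x 55 x 40 mm; origin at the centre of its underside.
- spare_roll: Bystander: copper-coloured film roll standing on end, 76 mm across, 120 mm high; origin at the centre of its underside.
- core_tube: Bystander: empty cardboard core standing on end, 56 mm across, 140 mm high; origin at the centre of its underside.
- cleaner: Bystander: white bottle with a blue label and black cap, 52 mm across, 150 mm high; origin at the centre of its underside.
Things that resemble listed ones, but are neither listed nor needed, are in the scene too. There is more than one size of the part that bears reel_center; the job needs the middle-sized.

How it is judged:
By the outcome, as a careful person would: the job done as asked, in the order asked, and still so for the second after the job is handed in, with the robot touching nothing.
It also fails if it takes over 58 s, if anything falls off the work surface, if the arm or the gripper's body presses on something with over 40 N, if the wrist force passes 120 N, or if a joint passes its speed limit or range.

ROBOT

A 7-joint arm with a two-finger parallel gripper is mounted at the origin on the work surface. World frame = base frame: x ahead of the robot, y to its left, z up, the work surface at z = 0. Lengths are in m, angles in degrees, forces in N, time in s.
With the tool pointing down it reaches from about 0.4 to 0.85 m from the base axis. Payload 10.4 kg.
Tool frame: the origin (TCP) lies at the centre of the arm's flange, where the gripper is bolted on; the fingertips stand 173 mm ahead of it and the grasp point (between the pads) lies 155 mm ahead of it; z points along the fingers, y is the direction in which the jaws open and shut (so a half turn about z gives the same grasp; the last joint's range is limited). The gripper opens to 85 mm and grips with 20 to 120 N. Pads are 22 mm wide; open, the fingers measure 114 mm over their backs; the gripper's body (76 mm by 85 mm) begins 54 mm behind the grasp point. The pads swing forward as they close: fully open they stand 13 mm farther back than shut.
Start: joints at [-69.248, 19.034, -3.707, 83.658, 1.238, 77.344, -5.071], TCP at [0.235, 0.579, 0.405] pointing down, gripper open.
Joint ranges: [-148.97, 148.97], [-28.65, 121.19], [-84.17, 76.75], [9.2, 138.47], [-72.65, 252.65], [3.7, 117.97], [-149.18, 149.18]. Speed limits (degrees/s): [127.2, 127.2, 159.86, 159.86, 180, 180, 180].

INTERFACE

Orientations are given as [roll, pitch, yaw] about the fixed x, y, z axes, in that order (R = Rz(yaw) Ry(pitch) Rx(roll)).
In Python, from plant import ctrl, eyes, ticket gives the robot as it stands. The module is installed in compiled form; this text tells all that it offers. Calls block until the motion is done:
- ctrl.goto(position, orientation): joint-space move of the TCP to a pose.
- ctrl.line_to(position, frame=None, max_speed=0.15): straight line of the TCP; frame=None keeps the orientation; max_speed is the mean speed in m/s.
- ctrl.movej(angles): joint-space move.
- ctrl.move_gripper(opening, force=None): opening from 0.0 (shut) to 1.0 (fully open); force is the grip in N (None keeps the last); returns when the fingers have stopped.
- ctrl.hold(seconds).
- ctrl.inverse_kinematics(position, orientation): joint angles nearest the present ones, or None.
- ctrl.sense(): the state.
- eyes.get_image(name): name is "scene" or "top"; returns a dict with "pixels" (384x512x3 uint8, red, green, blue), "mtx" (3x3 intrinsics, pixels), "rvec" (rotation vector, rad) and "tvec" (3), from world to camera coordinates, as OpenCV has them. Camera axes: x right, y down, z forward; pixel columns grow to the right and rows downward; lengths in m; the calibration is good to about 2 mm. A picture is of the moment at which its call begins. There is no depth.
A pose or a line that the arm cannot do raises ctrl.IKError and nothing moves.
- ticket.finish_job(): hands the job in, once; it reports no verdict.
The state is a dict: "time": time; "joint_pos": joint angles; "joint_vel": joint speeds; "effort": joint torques, N m; "position": TCP position; "tool_rot": TCP orientation; "wrist_force": force on the tool from outside, world axes, zero at the start; "torque": the same for the moment, N m; "finger_gap": opening from 0.0 (shut) to 1.0 (fully open).
Only numpy, scipy, OpenCV 4.12 (cv2) and the standard library are available. Lean on these libraries where they do the work, as an engineer would, in place of code of your own. Each camera call takes 0.05 s, during which the arm holds its last target.

## Working session

There is one attempt and no reset: what is moved stays moved. The work goes in short steps, each a Python script; the robot and the scene stay as the last script left them, time stands still between calls to the robot, and variables do not carry over. Pictures are saved under pics/ and viewed, and the job is handed in when it is done.

```bash
mkdir -p pics
cat > h.py <<'E'
import numpy as np, cv2
from plant import ctrl, eyes, ticket
def snap(n,tag):
    d=eyes.get_image(n); cv2.imwrite(f'pics/{tag}.png',cv2.cvtColor(d['pixels'],cv2.COLOR_RGB2BGR))
    np.savez(f'pics/{tag}.npz',**d); return d
def load(tag): return dict(np.load(f'pics/{tag}.npz'))
def ray(d,uv,z):
    R=cv2.Rodrigues(np.array(d['rvec'],float))[0]; t=np.array(d['tvec'],float).ravel()
    c=-R.T@t; v=R.T@np.linalg.inv(d['mtx'])@np.array([uv[0],uv[1],1.])
    return c+v*(z-c[2])/v[2]
def proj(d,P):
    return cv2.projectPoints(np.array(P,float).reshape(-1,3),np.array(d['rvec'],float),np.array(d['tvec'],float),np.array(d['mtx'],float),None)[0].reshape(-1,2)
E
python3 - <<'E'
from h import *
for n in('scene','top'):
    d=snap(n,n+'0'); R=cv2.Rodrigues(np.array(d['rvec'],float))[0]; print(n,-R.T@np.array(d['tvec']).ravel(),R[2],d['mtx'])
    cv2.imwrite(f'pics/{n}0b.png',cv2.resize(cv2.imread(f'pics/{n}0.png'),(800,600),interpolation=cv2.INTER_CUBIC))
print(ctrl.sense())
E
```

```text
scene [1.0625235  0.41756542 0.94926037] [-0.45865205 -0.40804409 -0.78939111] [[361.54313562   0.         263.05807828]
 [  0.         361.54313562 188.64719836]
 [  0.           0.           1.        ]]
top [ 0.45954934 -0.0040643   1.13467193] [ 0.12367157 -0.00731014 -0.99229628] [[353.19154463   0.         260.48007687]
 [  0.         353.19154463 190.40138194]
 [  0.           0.           1.        ]]
{'time': 0.1, 'joint_pos': array([-69.24588854,  19.06837624,  -3.70777976,  83.70020693,
         1.23882195,  77.344056  ,  -5.07087547]), 'joint_vel': array([-0.01134803, -0.15530209, -0.05692018, -0.07965337, -0.03211587,
        0.07695485,  0.0002882 ]), 'effort': array([ 3.51529379e-04, -6.26748133e+01,  4.84226458e-02, -3.92428207e+01,
        1.61937723e-02,  6.91430701e-03,  5.30846808e-05]), 'position': array([0.23457244, 0.57918851, 0.40400337]), 'tool_rot': array([-1.79927380e+02,  4.24530766e-03,  1.57952866e+02]), 'wrist_force': array([ 0.46426961,  0.45023808, -0.22699352]), 'torque': array([ 0.04256031, -0.00795417,  0.03120892]), 'finger_gap': 1.002311032648415}
```

View pics/scene0b.png

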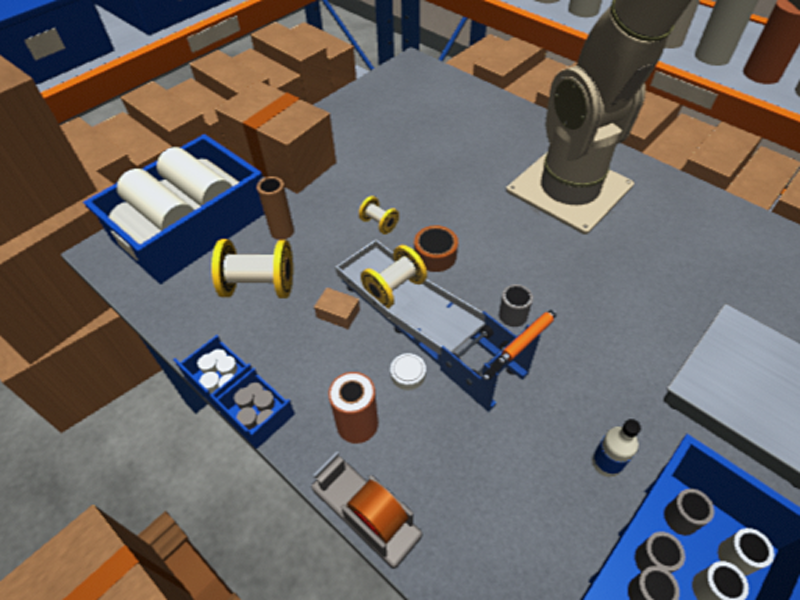

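View pics/top0b.png

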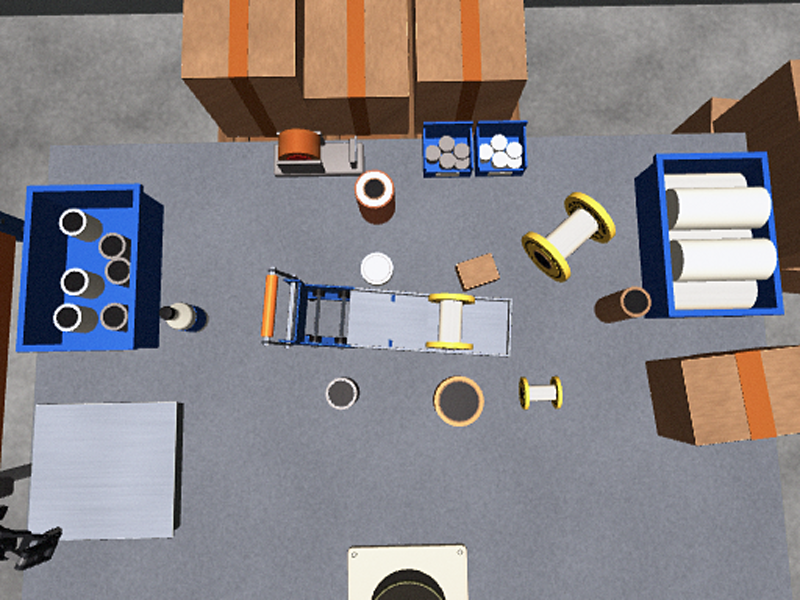

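Run:
```python
import cv2
a=cv2.imread('pics/top0.png')[160:240,160:335]; cv2.imwrite('pics/c1.png',cv2.resize(a,None,fx=4.5,fy=4.5,interpolation=cv2.INTER_CUBIC))
a=cv2.imread('pics/scene0.png')[145:265,205:365]; cv2.imwrite('pics/c2.png',cv2.resize(a,None,fx=5,fy=5,interpolation=cv2.INTER_CUBIC))
```

```text
(no output)
```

View pics/c1.png

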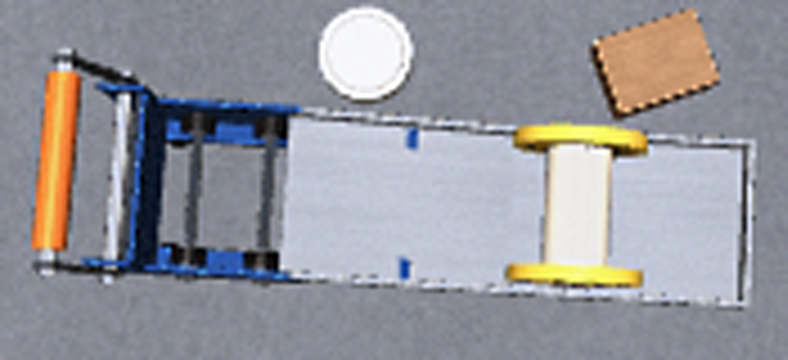

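View pics/c2.png

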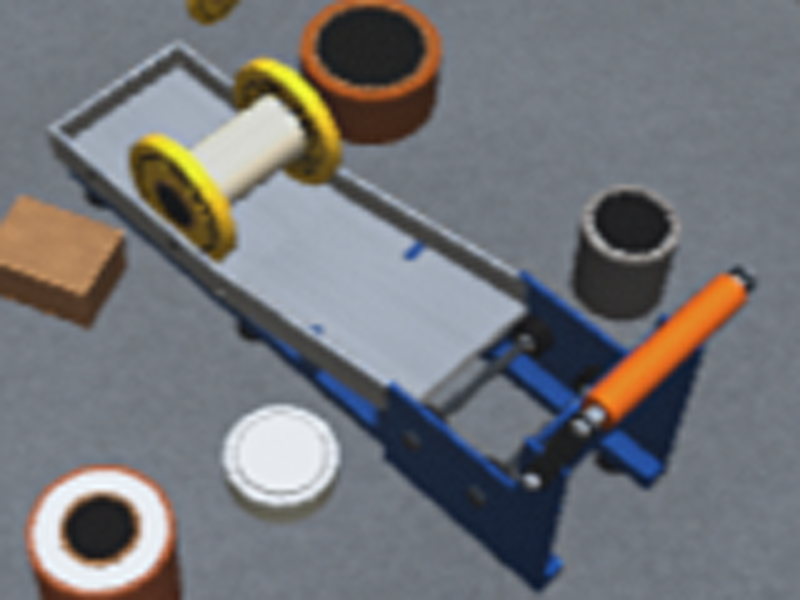

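```bash
cat >> h.py <<'E'
def tri(d1,p1,d2,p2):
    P=[]
    for d in(d1,d2):
        R=cv2.Rodrigues(np.array(d['rvec'],float))[0]; P.append(d['mtx']@np.c_[R,np.array(d['tvec'],float).ravel()])
    X=cv2.triangulatePoints(P[0],P[1],np.array(p1,float).reshape(2,1),np.array(p2,float).reshape(2,1)).ravel(); return X[:3]/X[3]
def mask(d,lo,hi):
    h=cv2.cvtColor(d['pixels'],cv2.COLOR_RGB2HSV); return cv2.inRange(h,np.array(lo),np.array(hi))
E
python3 - <<'E'
from h import *
t=load('top0');s=load('scene0')
T=lambda u,v:(160-.39+u/4.5,160-.39+v/4.5); S=lambda u,v:(205-.4+u/5,145-.4+v/5)
A=ray(t,T(752,142),.05);B=ray(t,T(742,306),.05);print('toe far/near top',A,B, 'scene',ray(s,S(52,130),.05),ray(s,S(178,42),.05))
for k,d in(('t',t),('s',s)):
    for nm,lo,hi in(('or',(5,190,150),(16,255,255)),('ye',(22,150,90),(33,255,255))):
        m=mask(d,lo,hi);n,l,st,c=cv2.connectedComponentsWithStats(m)
        for i in range(1,n):
            if st[i,4]>25: print(k,nm,st[i],c[i])
# flange lines in top: edges
for u,v,z in((300,110,.085),(300,275,.085),(150,98,.13),(150,275,.13)): print(u,v,ray(t,T(u,v),z))
E
```

```text
toe far/near top [ 0.58799091 -0.217093    0.05      ] [ 0.47596216 -0.20523607  0.05      ] scene [ 0.58795238 -0.2152549   0.05      ] [ 0.47605621 -0.2079057   0.05      ]
t or [146   0  13  49 539] [152.2096475   23.43413729]
t or [222   0  11  62 576] [227.36805556  28.72743056]
t or [295   0  13  52 545] [300.88440367  25.72477064]
t or [179  83  22  17 304] [189.38157895  90.28289474]
t or [167 176   6  39  67] [169.40298507 194.7761194 ]
t or [172 177   6  39  96] [174.08333333 195.76041667]
t or [471 224  26  57 779] [483.34017972 252.43003851]
t ye [368 123  26  28 126] [382.44444444 135.12698413]
t ye [339 149  26  28 125] [352.632 161.424]
t ye [276 188  11   4  31] [280.96774194 189.16129032]
t ye [290 188  13   5  35] [296.65714286 190.2       ]
t ye [274 219  12   4  35] [279.48571429 220.37142857]
t ye [290 220  13   3  30] [296.13333333 221.06666667]
t ye [335 243   4  18  40] [336.45  252.275]
t ye [356 243   4  17  33] [357.39393939 251.27272727]
s or [ 27   0 140  63 500] [92.198 31.588]
s or [310   0  66  25 204] [344.35784314  11.71568627]
s or [480   9  11   6 
[... 208 characters left out ...]
200  31  29 250] [338.304 213.796]
s or [227 310  21  21 187] [237.28877005 319.53475936]
s or [237 318  19  21 174] [246.23563218 328.13793103]
s or [ 41 349  47  35 615] [ 66.43902439 368.69268293]
s ye [230 126  11  10  34] [234.11764706 129.44117647]
s ye [243 134  11  10  38] [247.42105263 137.65789474]
s ye [136 153   9  36 164] [138.93902439 169.04878049]
s ye [175 154   8  35 150] [177.62666667 169.11333333]
s ye [255 157  18  20  96] [264.75       164.13541667]
s ye [233 172  18  21 101] [242.56435644 180.04950495]
300 110 [0.61173872 0.09038592 0.085     ]
300 275 [0.50204357 0.09146596 0.085     ]
150 98 [0.61497899 0.18197048 0.13      ]
150 275 [0.50226579 0.18176542 0.13      ]
```

Run:
```python
from h import *
t=load('top0');s=load('scene0')
bt=(171.9,195.2); bs=(338.5,213.8)
print(tri(t,bt,s,bs), ray(t,bt,.202), ray(s,bs,.202))
T=lambda u,v:(160-.39+u/4.5,160-.39+v/4.5); S=lambda u,v:(205-.4+u/5,145-.4+v/5)
toe=np.array([.532,-.2115]); b=.5*(ray(t,bt,.202)+ray(s,bs,.202))[:2]
ux=b-toe; L=np.linalg.norm(ux);print('L (exp .435+lip)',L); ux/=L; yaw=np.arctan2(ux[1],ux[0]); print(np.degrees(yaw))
# origin by averaging residual along x, expecting toe outer -.203
O=b-ux*.235; O2=toe+ux*.203; print(O,O2)
O=(O+O2)/2; uy=np.array([-ux[1],ux[0]])
W=lambda x,y,z:[*(O+x*ux+y*uy),z]
np.savez('stand.npz',O=O,yaw=yaw)
# reel: wound core pixels top & scene disc
for d,nm in((t,'top'),(s,'scene')):
    im=cv2.cvtColor(d['pixels'],cv2.COLOR_RGB2BGR)
    im=cv2.resize(im,None,fx=4,fy=4,interpolation=cv2.INTER_CUBIC)
    for p in [(-.2,.053,.05),(-.2,-.053,.05),(-.04,.053,.052),(-.04,-.053,.052),(.115,.053,.063),(.115,-.053,.063),(.2,.05,.13),(.2,-.05,.13),(.235,.052,.202),(.235,-.052,.202),(.128,.053,.054),(.128,-.053,.054),(.178,.053,.054),(.178,-.053,.054),(.215,.06,.125),(.215,-.06,.125)]:
        q=proj(d,W(*p))[0]*4+1.5
        cv2.circle(im,tuple(int(v) for v in q),3,(0,0,255),-1)
    c=(160,160,340,245) if nm=='top' else (205,140,365,260)
    cv2.imwrite(f'pics/o_{nm}.png',im[c[1]*4:c[3]*4,c[0]*4:c[2]*4])
def st(P): d=P[:2]-O; return d@ux*1000,d@uy*1000
for (u,v),z in(((578,140),.12),((574,275),.12),((580,150),.097),((575,265),.097)): print('reel',st(ray(t,T(u,v),z)))
```

```text
[0.56696484 0.22438521 0.20556477] [0.56795506 0.22434918 0.202     ] [0.5639307  0.22426625 0.202     ]
L (exp .435+lip) 0.4371275376346512
85.54650922202703
[ 0.54769517 -0.00998275] [ 0.54776292 -0.00911292]
reel (np.float64(-78.79126842553099), np.float64(-41.8956473278569))
reel (np.float64(-80.25060768380595), np.float64(44.7816151276655))
reel (np.float64(-82.16583805799016), np.float64(-38.30241913579246))
reel (np.float64(-82.38698446884251), np.float64(37.26636106524146))
```

View pics/o_top.png

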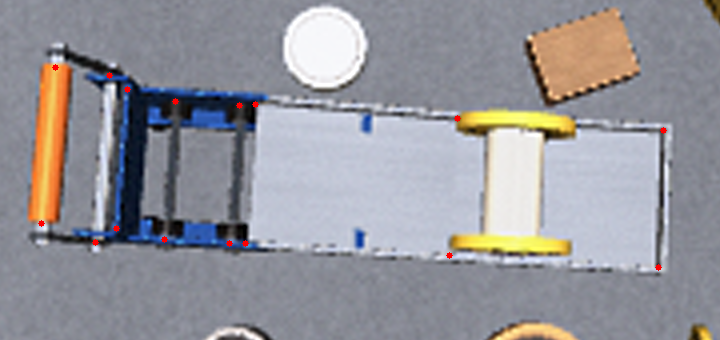

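View pics/o_scene.png

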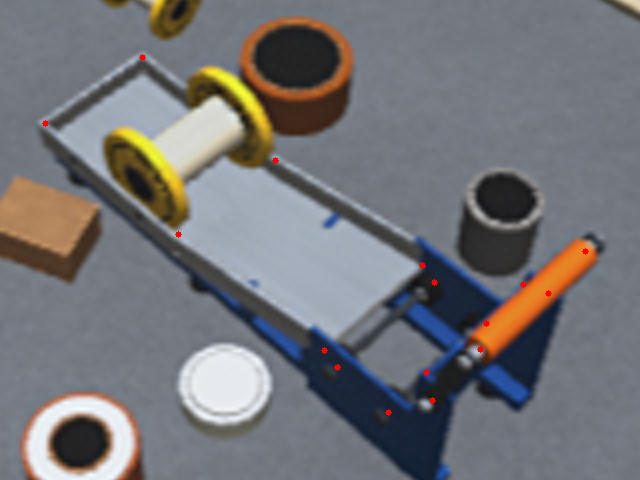

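```bash
cat >> h.py <<'E'
_s=np.load('stand.npz'); O=_s['O']; YAW=float(_s['yaw']); ux=np.array([np.cos(YAW),np.sin(YAW)]); uy=np.array([-ux[1],ux[0]])
TIP=.170
def W(x,y,z): return [*(O+x*ux+y*uy),z]           # stand m -> world
def F(x,y,ztip): return [*(O+x*ux+y*uy),ztip+TIP]  # flange for fingertip
def ST(P): d=np.array(P[:2])-O; return d@ux,d@uy,P[2]
E
python3 - <<'E'
from h import *
for yaw in(np.degrees(YAW),np.degrees(YAW)-180):
    for p in((-.13,0,.25),(-.13,0,.063),(0,0,.07),(.12,0,.098),(.12,0,.28),(.29,0,.28),(.29,0,.19),(.21,0,.19)):
        q=ctrl.inverse_kinematics(F(*p),[180,0,yaw]); print(round(yaw),p,None if q is None else np.round(q))
t=load('top0'); k=512/800
for n,u,v,z in(('cleaner cap',168,313,.15),('coupl',342,393,.064),('tape',459,400,.048),('cap',377,268,.024),('box',478,272,.04)): print(n,np.round(ST(ray(t,(u*k,v*k),z)),3))
E
```

```text
86 (-0.13, 0, 0.25) [-34.  12.  51.  95. -10.  77.  14.]
86 (-0.13, 0, 0.063) [-31.  27.  50. 107. -24.  57.  25.]
86 (0, 0, 0.07) [-32.  20.  33. 107. -13.  56.   3.]
86 (0.12, 0, 0.098) [-37.  20.  26. 103. -10.  60. -13.]
86 (0.12, 0, 0.28) [-40.  11.  28.  90.  -5.  80. -16.]
86 (0.29, 0, 0.28) [-45.  20.  20.  79.  -7.  83. -30.]
86 (0.29, 0, 0.19) [-45.  22.  19.  87.  -8.  73. -29.]
86 (0.21, 0, 0.19) [-43.  18.  23.  93.  -7.  71. -23.]
-94 (-0.13, 0, 0.25) None
-94 (-0.13, 0, 0.063) [ -41.   37.   67.  107.  -38.   62. -144.]
-94 (0, 0, 0.07) [ 51.  39. -71. 103.  40.  68. 143.]
-94 (0.12, 0, 0.098) [ 38.  39. -71.  99.  39.  71. 133.]
-94 (0.12, 0, 0.28) [ 38.  25. -71.  86.  23.  86. 143.]
-94 (0.29, 0, 0.28) [-30.  19.   0.  78.  -0.  83. 145.]
-94 (0.29, 0, 0.19) [-29.  22.  -1.  86.   1.  73. 145.]
-94 (0.21, 0, 0.19) [ 27.  35. -71.  89.  34.  80. 129.]
cleaner cap [0.426 0.017 0.15 ]
coupl [0.115 0.146 0.064]
tape [-0.111  0.147  0.048]
cap [ 0.066 -0.107  0.024]
box [-0.139 -0.108  0.04 ]
```

Run:
```python
from h import *
yd=np.degrees(YAW)
ctrl.goto(F(.29,0,.29),[180,0,yd]); print(ctrl.sense()['time'])
ctrl.goto(F(-.138,0,.22),[180,0,yd])
ctrl.move_gripper(.38)
ctrl.line_to(F(-.138,0,.11)); s=ctrl.sense(); print(s['time'],s['finger_gap'],ST(s['position']),s['wrist_force'])
snap('scene','s1');snap('top','t1')
for n,c in(('t1',(160,160,340,245)),('s1',(190,110,360,260))):
    a=cv2.imread(f'pics/{n}.png')[c[1]:c[3],c[0]:c[2]];cv2.imwrite(f'pics/{n}c.png',cv2.resize(a,None,fx=4,fy=4,interpolation=cv2.INTER_CUBIC))
```

```text
1.7583
4.7917 0.38165556411149737 (np.float64(-0.13816387713243253), np.float64(-0.0003522463969869386), np.float64(0.28085036975602384)) [ 0.50461181 -0.92841528 -0.23028149]
```

View pics/s1c.png

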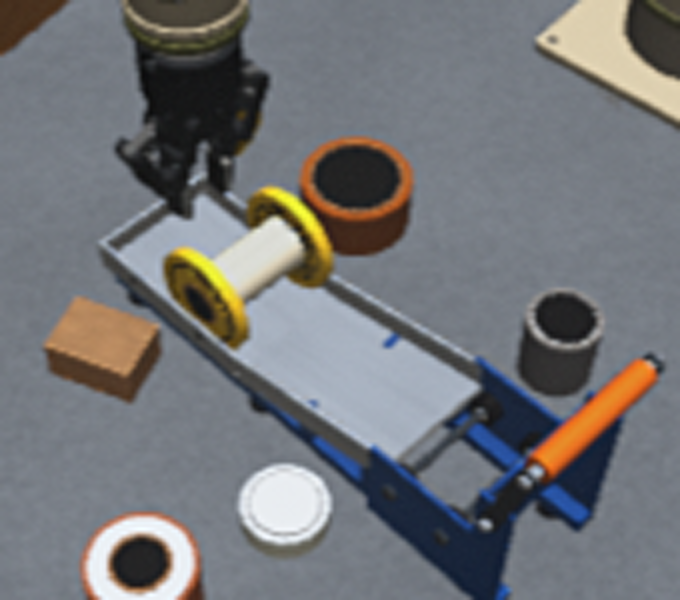

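View pics/t1c.png

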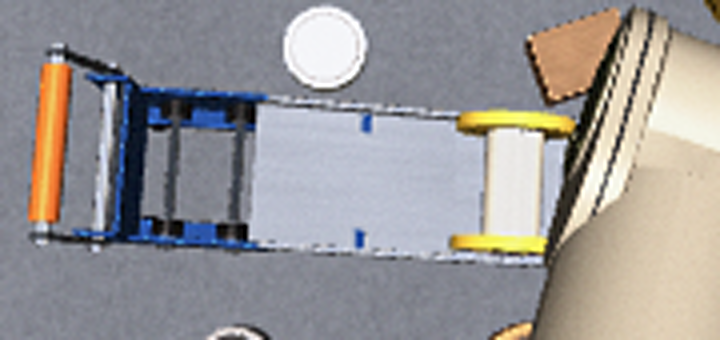

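Run:
```python
from h import *
d=load('s1')
R=cv2.Rodrigues(d['rvec'].astype(float))[0]; c=-R.T@d['tvec'].ravel()
n=np.array([*ux,0]); p0=np.array(W(-.138,0,0))
for nm,u,v in(('kn L',118,150),('kn R',268,75),('kn Rlow',238,150),('tip L',182,213),('tip R',222,190),('elbow low L',165,200)):
    r=R.T@np.linalg.inv(d['mtx'])@np.array([190-.4+u/4,110-.4+v/4,1]); s=n@(p0-c)/(n@r); print(nm,np.round(ST(c+r*s),3))
```

```text
kn L [-0.138 -0.071  0.216]
kn R [-0.138  0.075  0.194]
kn Rlow [-0.138  0.041  0.137]
tip L [-0.138 -0.02   0.111]
tip R [-0.138  0.022  0.105]
elbow low L [-0.138 -0.034  0.137]
```

Run:
```python
from h import *
ctrl.move_gripper(.15)
ctrl.line_to(F(-.138,0,.070),max_speed=.08); s=ctrl.sense(); f0=s['wrist_force']; print(s['time'],s['finger_gap'],f0)
ctrl.line_to(F(-.113,0,.070),max_speed=.05); s=ctrl.sense(); print(ST(s['position']),s['wrist_force']-f0)
ctrl.line_to(F(-.075,0,.070),max_speed=.05); s=ctrl.sense(); print(s['time'],ST(s['position']),s['wrist_force']-f0)
snap('scene','s2');snap('top','t2')
for n,c in(('t2',(160,160,340,245)),('s2',(190,110,360,260))):
    a=cv2.imread(f'pics/{n}.png')[c[1]:c[3],c[0]:c[2]];cv2.imwrite(f'pics/{n}c.png',cv2.resize(a,None,fx=4,fy=4,interpolation=cv2.INTER_CUBIC))
```

```text
5.8667 0.146671380521155 [-1.03592425 -0.27398928  0.18361622]
(np.float64(-0.11288611678750014), np.float64(8.762632698449194e-05), np.float64(0.23999821697388854)) [ 1.24330076  0.62136699 -0.19699945]
7.425 (np.float64(-0.0751982423697401), np.float64(0.00025346456606602143), np.float64(0.23972777711166035)) [ 2.52077611 -1.42818123 -1.17554686]
```

View pics/s2c.png

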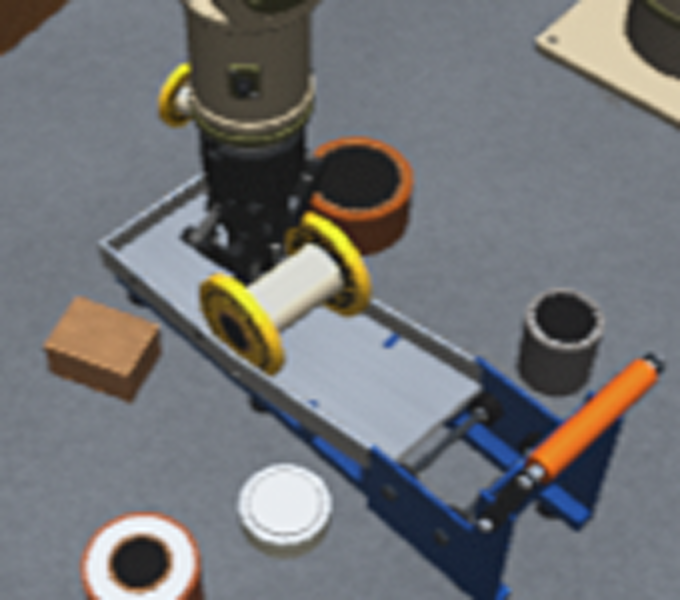

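View pics/t2c.png

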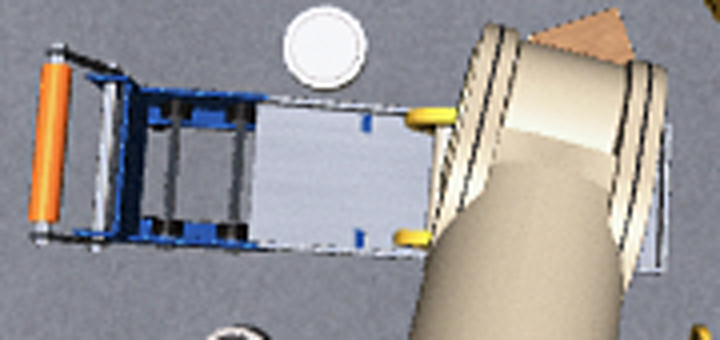

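```bash
cat >> h.py <<'E'
def look(tag):
    snap('scene','s'+tag);snap('top','t'+tag)
    for n,c in(('t'+tag,(160,160,340,245)),('s'+tag,(190,110,360,260))):
        a=cv2.imread(f'pics/{n}.png')[c[1]:c[3],c[0]:c[2]];cv2.imwrite(f'pics/{n}c.png',cv2.resize(a,None,fx=4,fy=4,interpolation=cv2.INTER_CUBIC))
E
python3 - <<'E'
from h import *
f0=np.array([-1.04,-.27,.18])
for xc,zc in((-.02,.080),(.115,.109),(.147,.111)):
    ctrl.line_to(F(xc-.033,0,zc-.006),max_speed=.06); s=ctrl.sense(); print(s['time'],np.round(ST(s['position']),4),np.round(s['wrist_force']-f0,1))
ctrl.hold(.5); s=ctrl.sense(); print(s['wrist_force']-f0); look('3')
E
```

```text
8.05 [-0.0529 -0.      0.244 ] [ 2.1 -2.3  2.6]
10.5 [0.0819 0.     0.2729] [ 1.5 -0.5  0.4]
11.1833 [0.114  0.     0.2749] [ 1.8 -0.2 -0.4]
[ 1.50637669  0.11992182 -0.91624387]
```

View pics/s3c.png

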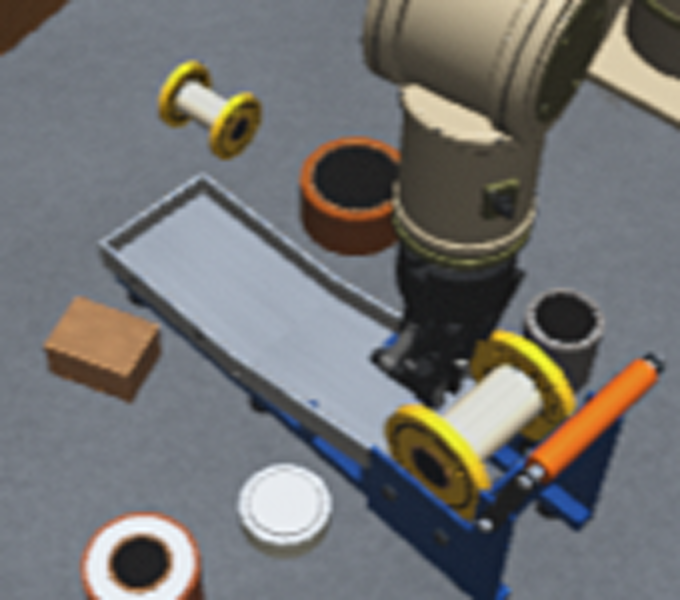

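View pics/t3c.png

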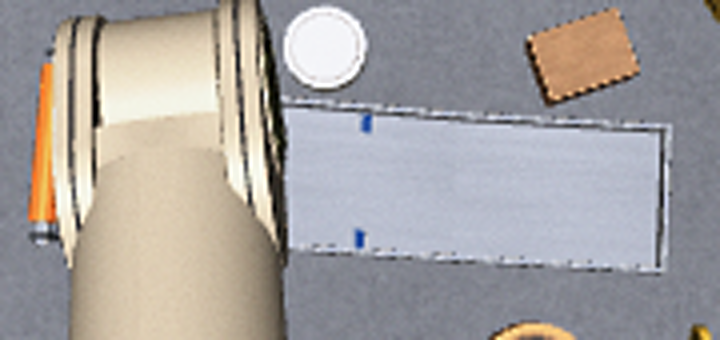

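Run:
```python
from h import *
ctrl.line_to(F(.102,0,.105),max_speed=.05); ctrl.hold(.3)
look('4')
d=load('s4')
print(proj(d,[W(.153,-.05,.105),W(.153,.05,.105)])*4-np.array([190,110])*4+1.5)
```

```text
[[430.70163143 469.16085552]
 [525.85308891 385.59131592]]
```

View pics/s4c.png

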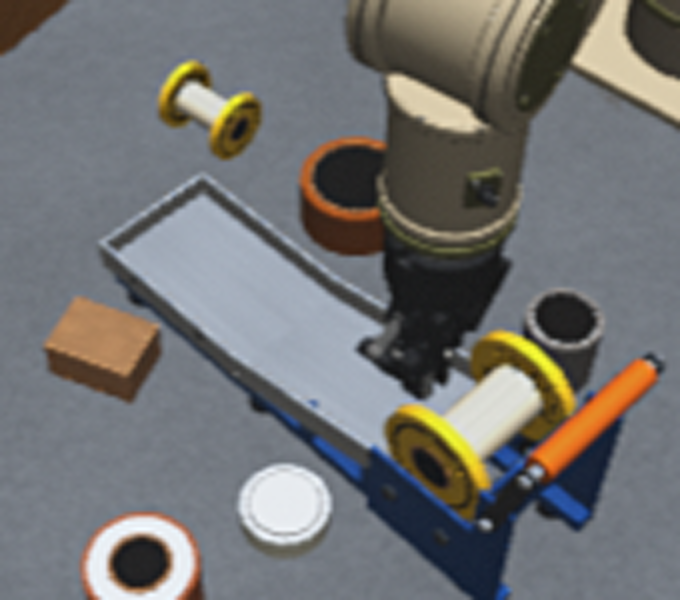

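Run:
```python
from h import *
ctrl.line_to(F(.095,0,.27)); ctrl.line_to(F(.292,0,.27),max_speed=.2)
ctrl.line_to(F(.292,0,.190),max_speed=.1); s=ctrl.sense(); f0=s['wrist_force']; print(s['time'],np.round(ST(s['position']),4),f0)
look('5')
```

```text
15.9083 [ 2.920e-01 -2.000e-04  3.607e-01] [-0.25751627 -0.92742395 -0.42918821]
```

View pics/s5c.png

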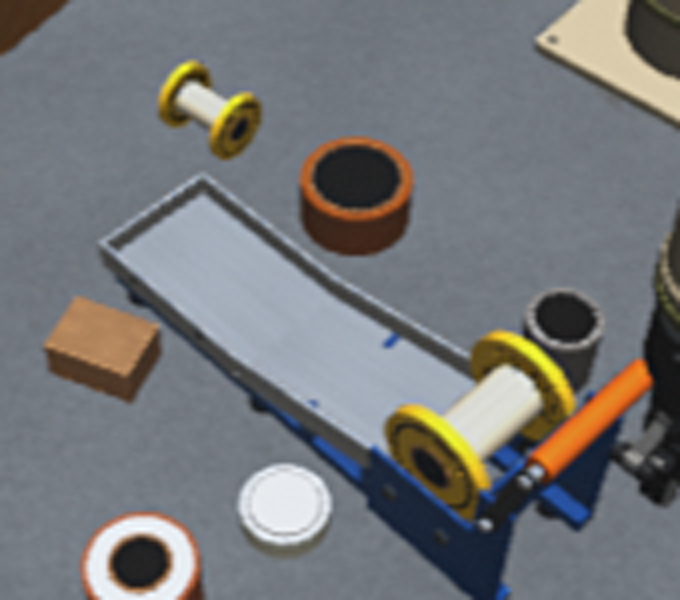

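Run:
```python
from h import *
f0=np.array([-.26,-.93,-.43])
for x in(.262,.245,.23,.216):
    ctrl.line_to(F(x,0,.190),max_speed=.05); s=ctrl.sense(); print(s['time'],np.round(ST(s['position']),4),np.round(s['wrist_force']-f0,1))
ctrl.hold(.2); look('6')
```

```text
16.7583 [2.622e-01 1.000e-04 3.600e-01] [ 0.8  1.2 -0.5]
17.25 [ 2.446e-01 -1.000e-04  3.600e-01] [ 0.4  1.6 -0.6]
17.7 [ 2.295e-01 -1.000e-04  3.600e-01] [-0.   0.9  0.1]
18.1333 [ 2.156e-01 -1.000e-04  3.601e-01] [-0.4  0.6  1. ]
```

View pics/s6c.png

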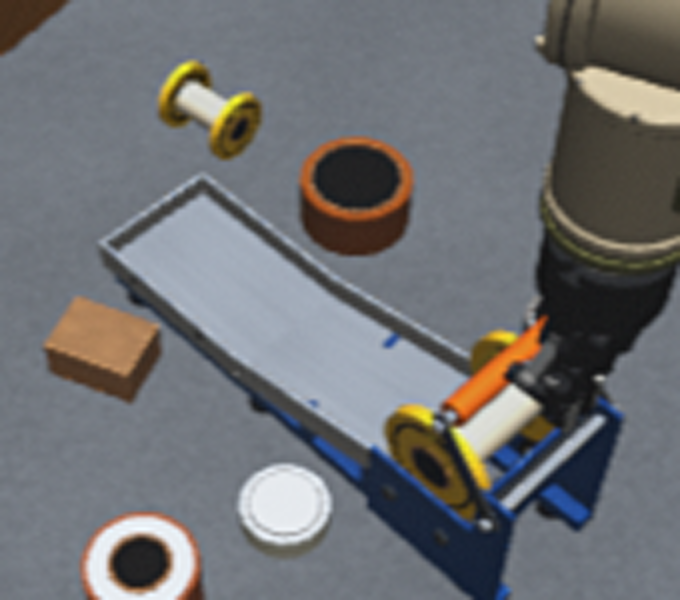

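Arm is past upright and falling ahead of the fingers (bar at about (495,370)). Retreating uphill, then up and clear.

Run:
```python
from h import *
ctrl.line_to(F(.285,0,.190),max_speed=.1); ctrl.line_to(F(.285,0,.27)); 
ctrl.goto([.3,.5,.45],[180,0,np.degrees(YAW)]); ctrl.hold(1.0)
s=ctrl.sense(); print(s['time'],s['position'],s['wrist_force']); look('7')
t=load('t7');d=load('s7')
# expected bar at 1.39: angle from vertical = 1.39-.26
a=1.39-.2618; P=W(.215-.079*np.sin(a),0,.125+.079*np.cos(a)); print(P,(proj(t,P)-[160,160])*4,(proj(d,P)-[190,110])*4)
```

```text
22.2833 [0.2999856  0.50000866 0.44998635] [-0.08260561  0.15032026  0.61608069]
[np.float64(0.5588805080936674), np.float64(0.13363078120291616), np.float64(0.15883467756645664)] [[193.72368514 157.90171373]] [[475.16328097 372.21173599]]
```

View pics/s7c.png

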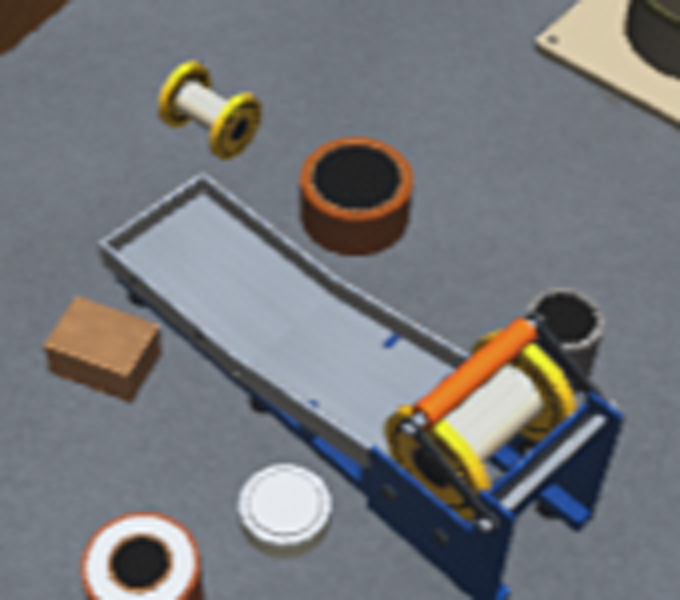

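View pics/t7.png

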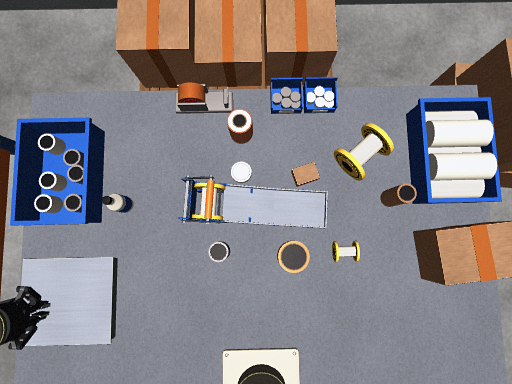

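View pics/t7c.png

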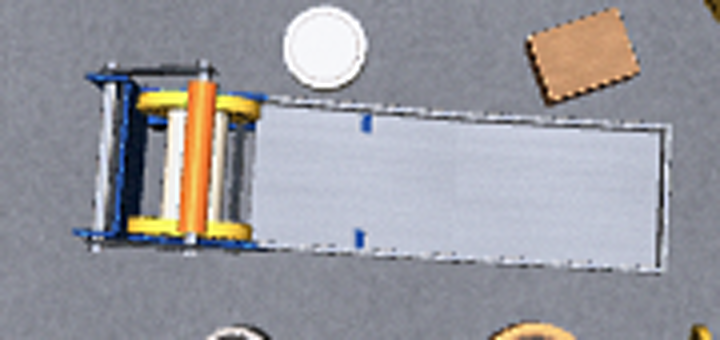

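Run:
```python
from h import *
a=load('t0p') if 0 else load('top0');b=load('t7')
D=np.abs(a['pixels'].astype(int)-b['pixels']).max(2)>60
print([tuple(c) for c in cv2.connectedComponentsWithStats(D.astype(np.uint8))[2] if c[4]>8])
print(ticket.finish_job())
```

```text
[(np.int32(0), np.int32(0), np.int32(512), np.int32(384), np.int32(193004)), (np.int32(167), np.int32(171), np.int32(19), np.int32(50), np.int32(376)), (np.int32(191), np.int32(177), np.int32(35), np.int32(44), np.int32(737)), (np.int32(274), np.int32(188), np.int32(30), np.int32(20), np.int32(171)), (np.int32(272), np.int32(214), np.int32(31), np.int32(10), np.int32(140)), (np.int32(0), np.int32(286), np.int32(51), np.int32(79), np.int32(2166))]
the job is handed in; nothing more can be done
None
```

I pushed the middle-sized reel up the gutter on its wound core with nearly closed fingertips until it dropped into the cradle. I then backed off, went over the stand and pushed the hold-down arm over from behind. It came down onto the reel, and I handed the job in at about 22 s of the 58 s allowed.

- **Reel:** it stayed seated when the fingers backed away. Its near hub was about 1 px from where the seat position predicts it in the scene image.
- **Hold-down arm:** the bar rests on both discs. The scene view matches the expected 1.39 rad to about 1 px. The top view shows the bar about 1 px (3–4 mm) downhill of the prediction, close to the calibration tolerance.
- **Other things on the bench:** comparing before and after top pictures, only the reel, the hold-down arm and the robot had changed.
- **Forces:** the wrist readings I took during both pushes were all under 5 N. I read them at stops, not continuously.

No checks failed. The robot ended clear of everything.

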